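Close the pickle jars from the stack of lids

TASK

Close the four open pickle jars with the lids stacked on the dark board: take the lids one at a time from the top of the stack down, and set each flat and centred on the jar whose rim is the lid's own size, so that the mouth is fully covered. Keep the jars standing where they are, leave the bowl and the tongs alone, and let go of everything at the end.

Things in the scene. Friction and masses are not known exactly. Their poses are not given: they have to be found in the camera images.
- lid_bottle: Plain round beech lid, 33 mm across and 18 mm thick (flat disc, no knob, thin dark line round its edge): the smallest (top of the stack). The four lids are piled on the board, nearly concentric, largest below. Origin: centre of its underside, z up. Loose, under 60 g.
- lid_slim: Plain round beech lid, 44 mm across and 18 mm thick (flat disc, no knob, thin dark line round its edge): the second smallest (second from the top). The four lids are piled on the board, nearly concentric, largest below. Origin: centre of its underside, z up. Loose, under 60 g.
- lid_middle: Plain round beech lid, 55 mm across and 18 mm thick (flat disc, no knob, thin dark line round its edge): the second largest (third from the top). The four lids are piled on the board, nearly concentric, largest below. Origin: centre of its underside, z up. Loose, under 60 g.
- lid_wide: Plain round beech lid, 66 mm across and 18 mm thick (flat disc, no knob, thin dark line round its edge): the largest (bottom of the stack, lying on a fixed dark square board 120 x 120 x 12 mm). The four lids are piled on the board, nearly concentric, largest below. Origin: centre of its underside, z up. Loose, under 60 g.
- jar_bottle: Filled clear-glass preserving jar, open: the bottle with the narrowest rim. Flat level rim 33 mm outside diameter (same as its lid), mouth 15 mm wide; body 60 mm across below a shoulder that starts 36 mm under the rim; rim 125 mm above the table. Loose, about 0.35 kg. Origin: centre of its underside, on the table; z up.
- jar_slim: Filled clear-glass preserving jar, open: the slim jar with the second narrowest rim. Flat level rim 44 mm outside diameter (same as its lid), mouth 26 mm wide; body 66 mm across below a shoulder that starts 36 mm under the rim; rim 112 mm above the table. Loose, about 0.4 kg. Origin: centre of its underside, on the table; z up.
- jar_middle: Filled clear-glass preserving jar, open: the middle jar with the second widest rim, the lowest one. Flat level rim 55 mm outside diameter (same as its lid), mouth 37 mm wide; body 74 mm across below a shoulder that starts 36 mm under the rim; rim 95 mm above the table. Loose, about 0.5 kg. Origin: centre of its underside, on the table; z up.
- jar_wide: Filled clear-glass preserving jar, open: the wide jar with the widest rim. Flat level rim 66 mm outside diameter (same as its lid), mouth 48 mm wide; body 84 mm across below a shoulder that starts 36 mm under the rim; rim 105 mm above the table. Loose, about 0.7 kg. Origin: centre of its underside, on the table; z up.
- bowl: Bystander: dark enamel bowl, 120 mm across, 45 mm high. Origin: centre of its underside.
- tongs: Bystander: steel serving tongs lying flat, about 215 mm long along own x, 65 mm wide, 26 mm high. Origin: under the middle, on the table.
There are look-alikes about, which are no part of the job. What is shaped like the lid_bottle but green or pink is not meant. Leave any blue look-alike of the jar_slim alone.

How it is judged (in metres and radians):
On the way, in this order (a step that is already met when the one before it is completed fails the run):
1. the smallest lid lies on the bottle, let go (horizontal distance between lid_bottle and jar_bottle below 0.008 m and z of lid_bottle in the frame of jar_bottle between 0.121 and 0.129 m and angle between lid_bottle's own z axis and vertical below 0.08 rad and contact force between the fingers and lid_bottle below 0.1 N), for 0.2 s.
2. the second smallest lid lies on the slim jar, let go (horizontal distance between lid_slim and jar_slim below 0.008 m and z of lid_slim in the frame of jar_slim between 0.108 and 0.116 m and angle between lid_slim's own z axis and vertical below 0.08 rad and contact force between the fingers and lid_slim below 0.1 N), for 0.2 s.
3. the second largest lid lies on the middle jar, let go (horizontal distance between lid_middle and jar_middle below 0.008 m and z of lid_middle in the frame of jar_middle between 0.091 and 0.099 m and angle between lid_middle's own z axis and vertical below 0.08 rad and contact force between the fingers and lid_middle below 0.1 N), for 0.2 s.
4. the largest lid lies on the wide jar, let go (horizontal distance between lid_wide and jar_wide below 0.008 m and z of lid_wide in the frame of jar_wide between 0.101 and 0.109 m and angle between lid_wide's own z axis and vertical below 0.08 rad and contact force between the fingers and lid_wide below 0.1 N), for 0.2 s.
At the end, for the whole second after the job is handed in: Each lid lies on the jar with a rim of its own size: centre within 8 mm of the jar's axis, underside within 4 mm of the rim's height, level within 0.08 rad; the jars stand upright within 0.08 rad; lids are released; lids and jars are at rest (all of step 1 and all of step 2 and all of step 3 and all of step 4 and linear speed of each of lid_bottle, jar_bottle, lid_slim, jar_slim, lid_middle, jar_middle, lid_wide, jar_wide below 0.02 m/s and angle between each of jar_bottle, jar_slim, jar_middle, jar_wide's own z axis and vertical below 0.08 rad); the robot touches nothing.
It fails at once if a jar is shifted more than 40 mm or tipped over (distance of any of jar_bottle, jar_slim, jar_middle, jar_wide from where it was at the start of the episode above 0.04 m or angle between any of jar_bottle, jar_slim, jar_middle, jar_wide's own z axis and vertical above 0.35 rad).
It fails at once if the bowl or the tongs are shifted more than 30 mm (distance of any of bowl, tongs from where it was at the start of the episode above 0.03 m).
It also fails if it takes over 115 s, if anything falls off the work surface, if the arm or the gripper's body presses on something with over 40 N, if the wrist force passes 120 N, or if a joint passes its speed limit or range.

ROBOT

A 6-joint arm with a two-finger parallel gripper is mounted at the origin on the work surface. World frame = base frame: x ahead of the robot, y to its left, z up, the work surface at z = 0. Lengths are in mm, angles in rad, forces in N, time in s.
With the tool pointing down it reaches from about 275 to 750 mm from the base axis. Payload 10.2 kg.
Tool frame: the origin (TCP) lies at the centre of the arm's flange, where the gripper is bolted on; the fingertips stand 173 mm ahead of it and the grasp point (between the pads) lies 155 mm ahead of it; z points along the fingers, y is the line along which they close (so a half turn about z gives the same grasp; the last joint's range is limited). The gripper opens to 85 mm and grips with 20 to 120 N. Pads are 22 mm wide; open, the fingers measure 114 mm over their backs; the gripper's body (76 mm by 85 mm) begins 54 mm behind the grasp point. The pads swing forward as they close: fully open they stand 13 mm farther back than shut.
Start: joints at [0.914, 0.313, 1.498, -0, 1.331, -0.223], TCP at [220.683, 476.373, 404.694] pointing down, gripper open.
Joint ranges: [-2.94, 2.94], [-0.97, 2.17], [0.19, 2.56], [-1.23, 4.37], [0.02, 3.11], [-2.88, 2.88]. Speed limits (rad/s): [2.39, 2.39, 3.01, 3.14, 3.14, 3.14].

INTERFACE

Orientations are given as a unit quaternion [w, x, y, z].
In Python, from rig import status, capture, camera_info, ticket gives the robot as it stands.
- The arm moves only by the shell command python3 -m crank 'ROWS' [FORCE]. ROWS is JSON, a list of rows, each a list of 7 numbers: the shift along the tool's x, y, z as a fraction of full scale, then the turn, a rotation vector about the tool's x, y, z as a fraction of full scale, then the closure, from 0 (fully open) to 1 (shut). A call has 1 to 12 rows; each row is the pose to reach, as a shift and turn from the pose commanded when the call began, along the tool's axes at that moment; what a row does not reach only later rows make up. Full scale, the value 1, is 0.1 m for a shift and 45 degrees for a turn. A row lasts 1/10 s, in which the tool goes at most 50 mm and 8.59 degrees, less where a joint would pass 70% of its speed; a pose out of reach is approached as far as the arm can. A call with a number of a shift or a turn outside -1 to 1 is refused whole. A call with a gripper value outside its range is refused whole. The fingers move at their own pace and stop on an object; FORCE is the grip in N (left out, the last holds). Time passes only in rows, so rows that repeat a pose let the fingers close. It gives the time, the measured TCP pose, the force, the opening and the grip force at its end, in the units of the state.
- status.sense(): the state, without advancing time (a new reading comes with each control period).
- capture(name): name is "side" or "top"; returns (picture, depth): 420x560x3 uint8, red, green, blue; 420x560 float32, mm along the optical axis (not along the pixel's ray), 0 where there is no reading.
- camera_info(name): a dict with "K" (3x3 intrinsics, pixels), "D" ([k1, k2, p1, p2, k3] as OpenCV has them; the pictures are not rectified), "camera_from_world" (4x4, takes a point from world to camera coordinates). Camera axes: x right, y up, looking along -z (the intrinsics and any distortion apply to the point x, -y, -z); pixel columns grow to the right and rows downward; lengths in mm; the calibration is good to about 2 mm. A picture is of the moment at which its call begins. camera_info takes no time and is no camera call.
- ticket.finish_job(): hands the job in; it is judged then, once.
The state is a dict: "time_s": time; "joints": joint angles; "dq": joint speeds; "tau": joint torques, N m; "eef_pos": TCP position; "ee_rot": TCP orientation; "force": force on the tool from outside, world axes, zero at the start; "wrist_torque": the same for the moment, N m; "grip_width": opening from 0.0 (shut) to 1.0 (fully open); "grip_force": force on a finger pad.
Only numpy, scipy, OpenCV 4.12 (cv2) and the standard library are available. Lean on these libraries where they do the work, as an engineer would, in place of code of your own. Each camera call takes 0.05 s, during which the arm holds its last target. There are 200 camera calls.

## Working session

There is one attempt and no reset: what is moved stays moved. The work goes in short steps, Python scripts to look and compute and a shell command to move; the robot and the scene stay as the last step left them, time stands still between calls to the robot, and variables do not carry over. Pictures are saved under pics/ and viewed, at most 14 in all, crops included, and the job is handed in when it is done.

```bash
ls; mkdir -p pics
python3 - <<'E'
from rig import status, capture, camera_info
import cv2,numpy as np
for n in("top","side"):
    p,d=capture(n); cv2.imwrite(f"pics/{n}0.png",p[:,:,::-1]); np.save(f"pics/{n}0.npy",d)
    print(n,camera_info(n))
print(status.sense())
E
```

```text
pics
top {'K': array([[485.1338519 ,   0.        , 279.93738192],
       [  0.        , 485.1338519 , 202.60537634],
       [  0.        ,   0.        ,   1.        ]]), 'D': array([-0.04561285,  0.        ,  0.        ,  0.        ,  0.        ]), 'camera_from_world': array([[ 5.90713011e-03, -9.99487825e-01, -3.14514449e-02,
        -4.08188117e+01],
       [ 9.98184318e-01,  4.00822793e-03,  6.00999295e-02,
        -5.89549205e+02],
       [-5.99430833e-02, -3.17493572e-02,  9.97696750e-01,
        -1.21638527e+03],
       [ 0.00000000e+00,  0.00000000e+00,  0.00000000e+00,
         1.00000000e+00]])}
side {'K': array([[439.87423848,   0.        , 277.09137818],
       [  0.        , 439.87423848, 210.45435021],
       [  0.        ,   0.        ,   1.        ]]), 'D': array([0.02381175, 0.        , 0.        , 0.        , 0.        ]), 'camera_from_world': array([[ 9.93901811e-01, -1.09091756e-01, -1.60679520e-02,
        -6.00949673e+02],
       [ 7.95861042e-02,  6.08830304e-01,  7.89298241e-01,
        -7.54469197e+01],
       [-7.63232747e-02, -7.85763736e-01,  6.13799730e-01,
        -9.30913526e+02],
       [ 0.00000000e+00,  0.00000000e+00,  0.00000000e+00,
         1.00000000e+00]])}
{'time_s': 0.1, 'joints': array([ 9.13640903e-01,  3.13370684e-01,  1.49838873e+00, -1.05734582e-05,
        1.33100801e+00, -2.23418382e-01]), 'dq': array([-4.19459209e-04, -1.33033485e-03, -3.05513960e-03,  7.45240550e-04,
       -1.13089840e-03,  1.50547873e-05]), 'tau': array([ 3.44215186e-03, -4.12892747e+01, -2.60140264e+01, -2.00603527e-04,
        3.02776694e-03,  1.07898680e-05]), 'eef_pos': array([220.63168834, 476.34015425, 404.19374623]), 'ee_rot': array([-2.45696615e-04,  2.15171290e-01,  9.76576147e-01, -5.33551471e-04]), 'force': array([-0.38007742, -0.84128155,  0.21244588]), 'wrist_torque': array([-0.03911304,  0.00446375,  0.02991526]), 'grip_force': 0.0, 'grip_width': 1.0000267004216319}
```

View pics/top0.png

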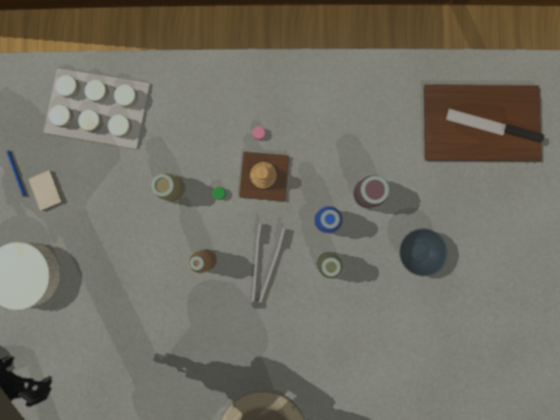

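View pics/side0.png

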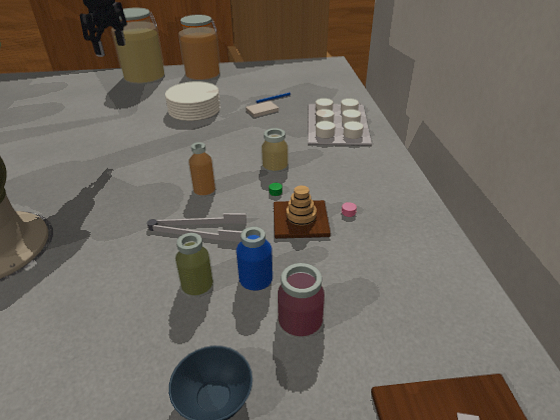

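The top view shows the stack at (263,175) on the dark board. The jars are: orange bottle (200,261), olive jar (330,265), blue look-alike (329,219), red wide jar (374,190) and yellow jar (166,185). There is also a green disc at (219,193) and a pink one at (259,133). The bowl is at (423,252) and the tongs around (268,262). The side view shows the same things. Next I rectify the view onto each rim plane, so the rims should appear at their true size.

```bash
cat > h.py <<'E'
import numpy as np,cv2
from rig import capture,camera_info,status
F=np.diag([1,-1,-1.])
def proj(n,P):
    c=camera_info(n);T=c["camera_from_world"];R=F@T[:3,:3];t=F@T[:3,3]
    return cv2.projectPoints(np.float64(P).reshape(-1,1,3),cv2.Rodrigues(R)[0],t,c["K"],c["D"])[0].reshape(-1,2)
def ray(n,uv):
    c=camera_info(n);T=c["camera_from_world"];R=F@T[:3,:3];t=F@T[:3,3]
    q=cv2.undistortPoints(np.float64(uv).reshape(-1,1,2),c["K"],c["D"]).reshape(-1,2)
    q=np.c_[q,np.ones(len(q))];return -R.T@t,q@R
def onplane(n,uv,z):
    o,d=ray(n,uv);return o+d*((z-o[2])/d[:,2])[:,None]
def cloud(n,d):
    v,u=np.mgrid[:420,:560];o,r=ray(n,np.stack([u,v],-1).reshape(-1,2))
    return (o+r*d.reshape(-1,1)).reshape(420,560,3)
def ortho(n,img,c,z,half=60,s=4):
    g=np.arange(-half,half,1/s);Y,X=np.meshgrid(g,g,indexing="ij") # row ~ +y, col ~ +x
    P=np.stack([X+c[0],Y+c[1],np.full_like(X,z)],-1)
    m=proj(n,P).reshape(*X.shape,2).astype(np.float32)
    return cv2.remap(img,m[...,0],m[...,1],cv2.INTER_CUBIC)
E
python3 - <<'E'
from h import *
T=cv2.imread("pics/top0.png");S=cv2.imread("pics/side0.png")
dt=np.load("pics/top0.npy");ds=np.load("pics/side0.npy")
ct=cloud("top",dt);cs=cloud("side",ds)
items={"bottle":((196,262),125),"slim":((330,265),112),"blue":((329,219),112),"middle":((163,185),95),"wide":((374,190),105),"stack":((263,175),84),"green":((219,193),18),"pink":((259,133),18)}
rows=[]
for k,(uv,z) in items.items():
    c=onplane("top",[uv],z)[0]
    for n,C in(("top",ct),("side",cs)):
        near=np.hypot(C[...,0]-c[0],C[...,1]-c[1])<55
        Z=C[...,2][near&(C[...,2]<200)]; 
        zt=np.percentile(Z,99.5); m=near&(abs(C[...,2]-np.median(Z[Z>zt-4]))<5)
        pp=C[m]
        lo,hi=pp.min(0),pp.max(0);(cx,cy),r=cv2.minEnclosingCircle(pp[:,:2].astype(np.float32))
        print(k,n,c.round(),"ztop",zt.round(1),"n",m.sum(),"circ",round(cx,1),round(cy,1),"dia",round(2*r,1),"mean",pp.mean(0).round(1))
    rows.append(np.hstack([ortho("top",T,c,z,50,2),ortho("side",S,c,z,50,2)]))
g=np.vstack([np.hstack(rows[:4]),np.hstack(rows[4:])]);g=cv2.resize(g,(800,200));cv2.imwrite("pics/ortho.png",g)
E
```

```text
bottle top [444. 153. 125.] ztop 127.2 n 124 circ 442.9 150.9 dia 32.7 mean [443.1 150.6 123.9]
bottle side [444. 153. 125.] ztop 125.7 n 108 circ 440.8 147.3 dia 36.1 mean [441.2 146.1 123.8]
slim top [ 439. -158.  112.] ztop 115.0 n 168 circ 435.8 -159.5 dia 43.2 mean [ 435.8 -159.   111.5]
slim side [ 439. -158.  112.] ztop 113.2 n 295 circ 433.9 -163.4 dia 45.7 mean [ 434.2 -165.5  111.2]
blue top [ 546. -156.  112.] ztop 114.7 n 164 circ 546.8 -156.2 dia 43.5 mean [ 547.5 -156.4  111. ]
blue side [ 546. -156.  112.] ztop 113.2 n 271 circ 546.2 -161.2 dia 45.6 mean [ 545.9 -163.3  111.1]
middle top [626. 242.  95.] ztop 97.9 n 214 circ 627.2 244.2 dia 55.3 mean [628.  243.7  94.6]
middle side [626. 242.  95.] ztop 96.2 n 154 circ 623.9 240.5 dia 57.2 mean [625.4 238.   93.6]
wide top [ 615. -262.  105.] ztop 107.8 n 284 circ 616.8 -263.0 dia 65.7 mean [ 617.1 -263.   103.7]
wide side [ 615. -262.  105.] ztop 106.6 n 573 circ 615.1 -267.2 dia 67.2 mean [ 615.5 -270.   104.3]
stack top [652.   1.  84.] ztop 86.2 n 135 circ 659.3 6.7 dia 32.6 mean [659.6   6.9  83.1]
stack side [652.   1.  84.] ztop 85.1 n 133 circ 658.5 1.3 dia 34.4 mean [ 6.577e+02 -6.000e-01  8.340e+01]
green top [614. 118.  18.] ztop 21.5 n 108 circ 617.8 100.6 dia 73.0 mean [615.4 120.7  17.8]
green side [614. 118.  18.] ztop 19.0 n 101 circ 612.8 115.5 dia 34.8 mean [613.8 114.3  17.4]
pink top [769.  17.  18.] ztop 20.6 n 128 circ 750.4 18.5 dia 74.8 mean [769.1  20.3  17.3]
pink side [769.  17.  18.] ztop 19.6 n 126 circ 749.7 17.4 dia 72.1 mean [767.7  14.   17.3]
```

View pics/ortho.png

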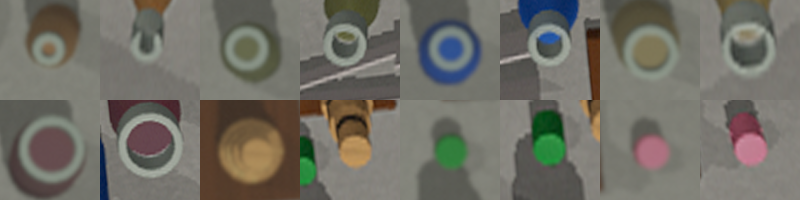

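Rim diameters of 33, 44, 55 and 66 mm and the rim heights settle which jar is which. The bottle is the orange jar (196,262), slim is the olive one (330,265), not the blue one (329,219), middle is yellow (163,185) and wide is red (374,190). The lid stack is the beech pile at (263,175), not the green or pink disc, and the enlarged ortho crops confirm this. I'll first square the tool to the world axes.

```bash
python3 -m crank '[[0,0,0,0,0,-0.2,0],[0,0,0,0,0,-0.4,0],[0,0,0,0,0,-0.552,0],[0,0,0,0,0,-0.552,0],[0,0,0,0,0,-0.552,0],[0,0,0,0,0,-0.552,0]]' 40
cat > go.py <<'E'
import sys
from h import *
from scipy.spatial.transform import Rotation as Ro
s=status.sense();R=Ro.from_quat(np.roll(s["ee_rot"],-1)).as_matrix()
print("t",round(s["time_s"],2),"pos",s["eef_pos"].round(1),"grip",round(s["grip_width"],3),round(s["grip_force"],1),"F",s["force"].round(1),"j",s["joints"].round(2),"\nR",R.round(3).tolist())
if len(sys.argv)>3: print("tool shift /100mm",(R.T@(np.float64(sys.argv[1:4])-s["eef_pos"])/100).round(3))
E
python3 go.py 658.9 4 330
```

```text
time_s: 0.7
eef_pos: [220.7, 476.4, 404.6]
ee_rot: [-0.0, 0.001, 1.0, -0.0]
force: [-0.3, 0.3, 0.0]
grip_width: 1.0
grip_force: 0.0
t 0.7 pos [220.7 476.4 404.6] grip 1.0 0.0 F [-0.3  0.3  0. ] j [ 0.91  0.31  1.5  -0.    1.33 -0.65] 
R [[-1.0, 0.003, -0.0], [0.003, 1.0, -0.0], [0.0, -0.0, -1.0]]
tool shift /100mm [-4.396 -4.711  0.746]
```

```bash
(for i in 1; do
python3 -m crank '[[-0.3,-0.3,0,0,0,0,0.3],[-0.6,-0.6,0,0,0,0,0.3],[-1,-1,0,0,0,0,0.3]]'
python3 -m crank '[[-0.3,-0.3,0,0,0,0,0.3],[-0.6,-0.6,0,0,0,0,0.3],[-1,-1,0,0,0,0,0.3]]'
python3 -m crank '[[-0.3,-0.3,0,0,0,0,0.3],[-0.6,-0.6,0,0,0,0,0.3],[-1,-1,0,0,0,0,0.3]]'
python3 -m crank '[[-0.3,-0.3,0,0,0,0,0.3],[-0.6,-0.6,0,0,0,0,0.3],[-1,-1,0,0,0,0,0.3]]'
python3 -m crank '[[-0.2,-0.35,0.35,0,0,0,0.3],[-0.4,-0.7,0.74,0,0,0,0.3],[-0.4,-0.7,0.74,0,0,0,0.3],[-0.4,-0.7,0.74,0,0,0,0.3],[-0.4,-0.7,0.74,0,0,0,0.3],[-0.4,-0.7,0.74,0,0,0,0.3]]'
done) | tail -6; python3 go.py 658.9 4 241.5
```

```text
time_s: 2.5
eef_pos: [641.7, 26.2, 332.6]
ee_rot: [0.001, -0.0, 1.0, -0.0]
force: [-0.4, -0.4, -0.4]
grip_width: 0.702
grip_force: 0.0
t 2.5 pos [641.7  26.2 332.6] grip 0.702 0.0 F [-0.4 -0.4 -0.4] j [-0.14  0.63  1.21  0.    1.3  -1.71] 
R [[-1.0, -0.001, 0.003], [-0.001, 1.0, -0.0], [-0.003, -0.0, -1.0]]
tool shift /100mm [-0.169 -0.222  0.912]
```

```bash
python3 -m crank '[[-0.17,-0.22,0.2,0,0,0,0.3],[-0.17,-0.22,0.4,0,0,0,0.3],[-0.17,-0.22,0.4,0,0,0,0.3],[-0.17,-0.22,0.4,0,0,0,0.3]]' >/dev/null
python3 - <<'E'
from h import *
p,d=capture("side");q=p[120:270,220:380];cv2.imwrite("pics/a1.png",cv2.resize(q,None,fx=4,fy=4,interpolation=2)[:,:,::-1])
print(proj("side",[[658.9,4,84],[658.9,4,66]]))
E
python3 go.py 658.9 4 241.5
```

```text
[[301.68517559 188.88721235]
 [301.53132235 195.76235146]]
t 2.95 pos [659.    3.7 292.6] grip 0.703 0.0 F [-0.5 -0.2  0.1] j [-0.17  0.7   1.19  0.    1.25 -1.74] 
R [[-1.0, -0.001, 0.002], [-0.001, 1.0, -0.0], [-0.002, -0.0, -1.0]]
tool shift /100mm [0.002 0.003 0.511]
```

View pics/a1.png

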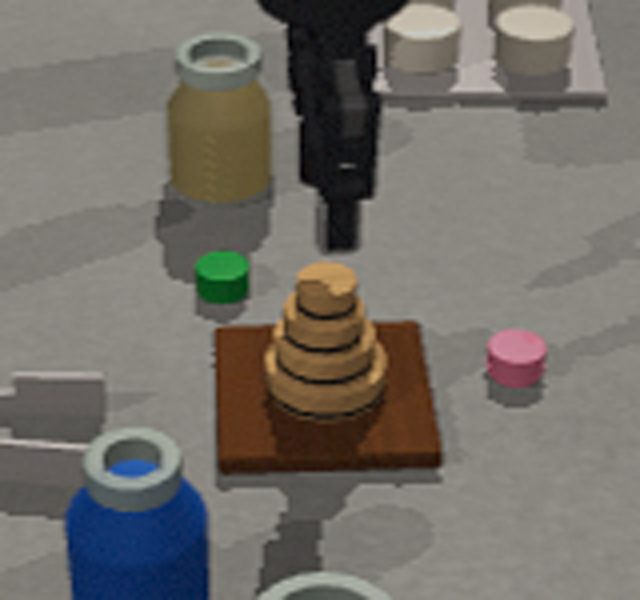

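The stack sits upright under the open gripper: lid top around crop (327,275), near fingertip at (340,248). I'll use the fingertip's depth to check the camera's bias against the robot.

Run:
```python
from h import *
for n in("side","top"):
    p,d=capture(n);C=cloud(n,d)
    m=(abs(C[...,0]-659)<60)&(abs(C[...,1]-4)<60)&(C[...,2]>100)&(C[...,2]<140)&(d>0)
    q=C[m];print(n,len(q))
    if len(q):print(q.mean(0).round(1),np.percentile(q,[2,50,98],axis=0).round(1).tolist())
    for s in(1,-1):
        k=q[(q[:,1]-4)*s>5]
        if len(k):print(s,len(k),np.percentile(k,[2,50,98],axis=0).round(1).tolist())
```

```text
side 88
[655.8 -16.9 133. ] [[647.6, -41.2, 124.8], [654.4, -33.7, 133.8], [668.8, 35.3, 139.6]]
1 24 [[648.2, 31.5, 125.6], [652.4, 32.9, 132.8], [662.9, 36.2, 138.9]]
-1 64 [[647.6, -41.5, 124.8], [656.9, -34.9, 134.3], [668.8, -27.7, 139.7]]
top 0
```

```bash
python3 -m crank '[[0,0,0.2,0,0,0,0.3],[0,0,0.4,0,0,0,0.3],[0,0,0.51,0,0,0,0.3],[0,0,0.51,0,0,0,0.3],[0,0,0.51,0,0,0,0.3]]'; python3 -m crank '[[0,0,0,0,0,0,0.5],[0,0,0,0,0,0,0.6],[0,0,0,0,0,0,0.7],[0,0,0,0,0,0,0.75],[0,0,0,0,0,0,0.75],[0,0,0,0,0,0,0.75],[0,0,0,0,0,0,0.75]]' 40;  python3 go.py
```

```text
time_s: 3.55
eef_pos: [659.2, 2.9, 240.8]
ee_rot: [0.001, 0.0, 1.0, -0.0]
force: [-0.8, -0.0, 1.0]
grip_width: 0.704
grip_force: 0.0
time_s: 4.25
eef_pos: [659.2, 2.8, 240.9]
ee_rot: [0.001, 0.0, 1.0, -0.0]
force: [-0.8, -0.1, 5.9]
grip_width: 0.366
grip_force: 40.0
t 4.25 pos [659.2   2.8 240.9] grip 0.366 40.0 F [-0.8 -0.1  5.9] j [-0.17  0.76  1.23  0.    1.15 -1.74] 
R [[-1.0, 0.0, 0.002], [0.0, 1.0, -0.0], [-0.002, -0.0, -1.0]]
```

```bash
python3 -m crank '[[0,0,-0.1,0,0,0,0.75],[0,0,-0.3,0,0,0,0.75],[0,0,-0.5,0,0,0,0.75],[0,0,-0.7,0,0,0,0.75],[0,0,-0.9,0,0,0,0.75],[0,0,-0.9,0,0,0,0.75]]' >/dev/null
python3 -m crank '[[0.2,0.15,0,0,0,0,0.75],[0.4,0.3,0,0,0,0,0.75],[0.6,0.4,0,0,0,0,0.75],[0.8,0.55,0,0,0,0,0.75],[1,0.7,0,0,0,0,0.75]]' >/dev/null
python3 -m crank '[[0.2,0.15,0,0,0,0,0.75],[0.4,0.3,0,0,0,0,0.75],[0.6,0.4,0,0,0,0,0.75],[0.8,0.55,0,0,0,0,0.75],[1,0.7,0,0,0,0,0.75],[1,0.7,0,0,0,0,0.75]]' >/dev/null
python3 - <<'E'
from h import *
p,d=capture("side");t,_=capture("top");print(proj("side",[status.sense()["eef_pos"]-[0,0,165]]))
cv2.imwrite("pics/a2.png",np.hstack([cv2.resize(p[90:290,150:350],None,fx=2,fy=2),cv2.resize(t[130:330,140:340],None,fx=2,fy=2)])[:,:,::-1])
E
python3 go.py 441.9 149.1 302
```

```text
[[203.64160443 130.25422212]]
t 6.05 pos [459.  142.9 329.5] grip 0.36 39.6 F [-0.2 -0.3  0.3] j [ 0.06  0.29  1.73 -0.    1.11 -1.51] 
R [[-1.0, -0.0, -0.0], [-0.0, 1.0, -0.0], [0.0, -0.0, -1.0]]
tool shift /100mm [0.171 0.062 0.275]
```

View pics/a2.png

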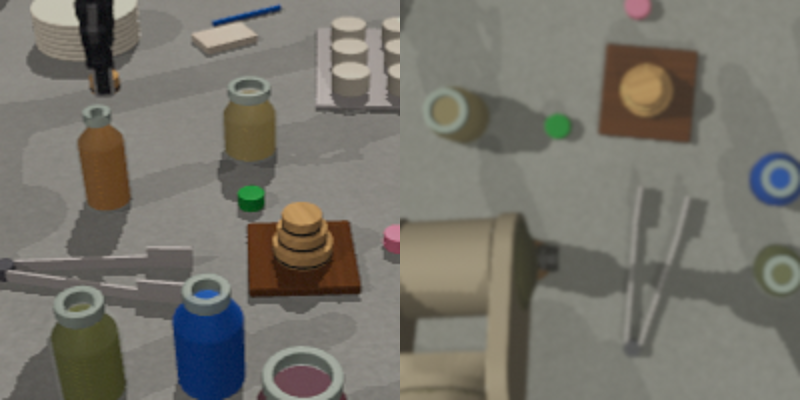

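The side crop shows the small lid held at (104,80), nearly above the bottle. In both crops the other three lids are still stacked on the board.

```bash
python3 -m crank '[[0.1,0.03,0,0,0,0,0.75],[0.17,0.06,0.05,0,0,0,0.75],[0.17,0.06,0.15,0,0,0,0.75],[0.17,0.06,0.2,0,0,0,0.75],[0.17,0.06,0.2,0,0,0,0.75],[0.17,0.06,0.2,0,0,0,0.75],[0.17,0.06,0.2,0,0,0,0.75]]' >/dev/null
python3 - <<'E'
from h import *
p,d=capture("side");q=p[90:200,150:260];cv2.imwrite("pics/a3.png",cv2.resize(q,None,fx=5,fy=5,interpolation=2)[:,:,::-1])
e=status.sense()["eef_pos"]
print((proj("side",[e-[0,0,174.9],[441.9,149.1,125]])-[150,90])*5)
E
python3 go.py 441.9 149.1 300.5
```

```text
[[238.87025628 256.27719915]
 [241.02026563 275.44660777]]
t 6.8 pos [442.2 148.8 309.9] grip 0.362 39.6 F [-0.8  0.7  0.4] j [ 0.07  0.29  1.8  -0.    1.05 -1.5 ] 
R [[-1.0, 0.0, 0.001], [0.0, 1.0, 0.0], [-0.001, 0.0, -1.0]]
tool shift /100mm [0.003 0.003 0.094]
```

View pics/a3.png

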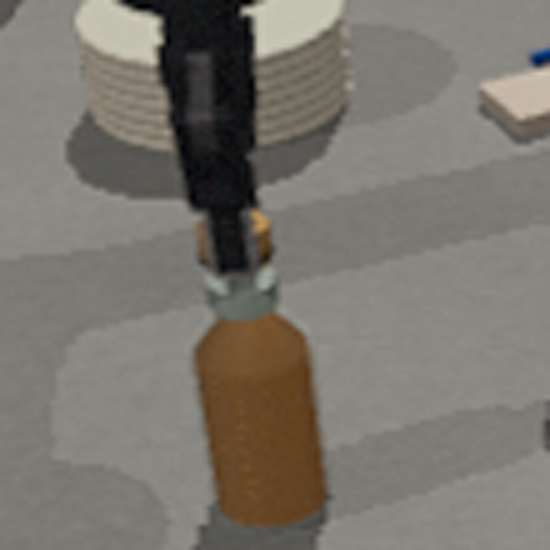

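The lid (centre about crop (236,235)) is just above the rim (about (243,290)). It looks roughly 2 mm short in x, so I nudge it, lower and release.

```bash
python3 -m crank '[[-0.01,0,0.03,0,0,0,0.75],[-0.015,0,0.06,0,0,0,0.75],[-0.015,0,0.08,0,0,0,0.75],[-0.015,0,0.09,0,0,0,0.75],[-0.015,0,0.095,0,0,0,0.75],[-0.015,0,0.095,0,0,0,0.75],[-0.015,0,0.095,0,0,0,0.75]]'; python3 go.py
```

```text
time_s: 7.5
eef_pos: [443.5, 148.9, 300.3]
ee_rot: [0.0, 0.0, 1.0, -0.0]
force: [0.5, 0.2, -0.6]
grip_width: 0.366
grip_force: 39.6
t 7.5 pos [443.5 148.9 300.3] grip 0.366 39.6 F [ 0.5  0.2 -0.6] j [ 0.07  0.31  1.8  -0.    1.03 -1.5 ] 
R [[-1.0, 0.0, 0.0], [0.0, 1.0, -0.0], [-0.0, -0.0, -1.0]]
```

No contact yet, so I go down in half-millimetre steps, reading the force each time.

```bash
for i in 1 2 3; do python3 -m crank '[[0,0,0.006,0,0,0,0.75],[0,0,0.006,0,0,0,0.75]]' | grep -E "pos|force"; done
```

```text
eef_pos: [443.6, 148.9, 299.9]
force: [0.3, 0.3, 3.1]
grip_force: 40.0
eef_pos: [443.7, 148.9, 299.8]
force: [-3.0, -0.2, 9.4]
grip_force: 40.5
eef_pos: [443.9, 148.9, 299.8]
force: [-3.1, -0.6, 13.4]
grip_force: 41.0
```

Contact comes at TCP z 299.9, as predicted. Release slowly and rise.

```bash
python3 -m crank '[[0,0,-0.008,0,0,0,0.75],[0,0,-0.008,0,0,0,0.6],[0,0,-0.008,0,0,0,0.55],[0,0,-0.008,0,0,0,0.5],[0,0,-0.008,0,0,0,0.4],[0,0,-0.008,0,0,0,0.3],[0,0,-0.008,0,0,0,0.2]]' >/dev/null
python3 -m crank '[[0,0,-0.1,0,0,0,0.2],[0,0,-0.3,0,0,0,0.2],[0,0,-0.5,0,0,0,0.2],[0,0,-0.5,0,0,0,0.2]]' >/dev/null
python3 -m crank '[[-0.3,-0.2,0,0,0,0,0.2],[-0.6,-0.4,0,0,0,0,0.2],[-1,-0.7,0,0,0,0,0.2],[-1,-0.7,0,0,0,0,0.2]]'>/dev/null
cat > see.py <<'E'
# centre (top-surface cloud) of everything near a guess, both cameras: name x y z
import sys
from h import *
c={n:capture(n) for n in("top","side")}
np.save("pics/last.npy",c["side"][0])
for a in sys.argv[1:]:
    x,y,z=map(float,a.split(","))
    for n,(p,d) in c.items():
        C=cloud(n,d);m=(np.hypot(C[...,0]-x,C[...,1]-y)<45)&(abs(C[...,2]-z-1)<4)&(d>0);q=C[m]
        if len(q)<10:print(a,n,len(q));continue
        (cx,cy),r=cv2.minEnclosingCircle(q[:,:2].astype(np.float32))
        print(a,n,len(q),"circ",round(cx,1),round(cy,1),round(2*r,1),"z",np.median(q[:,2]).round(1))
E
python3 see.py 443,149,143 443,149,125 659,4,66; python3 go.py 659 4 330
python3 - <<'E'
import cv2,numpy as np
p=np.load("pics/last.npy")[130:250,150:350];cv2.imwrite("pics/a4.png",cv2.resize(p,None,fx=4,fy=4,interpolation=2)[:,:,::-1])
E
```

```text
443,149,143 top 0
443,149,143 side 90 circ 441.9 147.2 34.5 z 142.9
443,149,125 top 2
443,149,125 side 44 circ 441.8 142.3 33.1 z 126.0
659,4,66 top 194 circ 658.4 6.4 43.7 z 65.7
659,4,66 side 202 circ 658.4 2.1 45.9 z 65.7
t 9.7 pos [543.7  78.3 348.2] grip 0.802 0.0 F [-0.7  0.3  0.4] j [-0.07  0.41  1.51  0.    1.22 -1.64] 
R [[-1.0, 0.002, -0.002], [0.002, 1.0, 0.0], [0.002, 0.0, -1.0]]
tool shift /100mm [-1.154 -0.742  0.18 ]
```

View pics/a4.png

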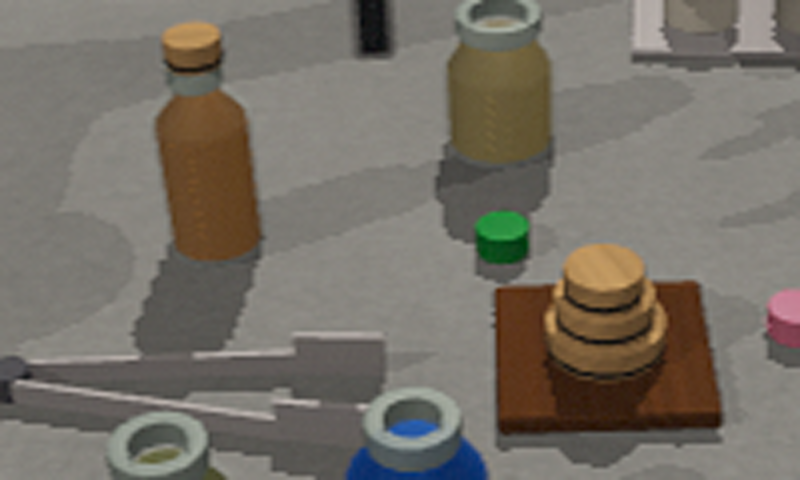

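The small lid lies flat and centred on the bottle at crop (192,45), with about 1 mm offset. The other three lids are still stacked at (603,310). Now the second lid.

```bash
python3 -m crank '[[-0.3,-0.2,0,0,0,0,0.2],[-0.6,-0.4,0,0,0,0,0.2],[-1,-0.74,0,0,0,0,0.2],[-1,-0.74,0,0,0,0,0.2]]'>/dev/null
python3 -m crank '[[-0.15,0,0.2,0,0,0,0.2],[-0.15,0,0.5,0,0,0,0.2],[-0.15,0,0.7,0,0,0,0.2],[-0.15,0,0.7,0,0,0,0.2],[-0.15,0,0.7,0,0,0,0.2]]'>/dev/null
python3 go.py 659.3 4 223.5
```

```text
t 10.6 pos [658.2   5.6 280.2] grip 0.798 0.0 F [-0.2 -0.   0.6] j [-0.17  0.71  1.2   0.    1.22 -1.74] 
R [[-1.0, -0.001, 0.0], [-0.001, 1.0, 0.0], [-0.0, 0.0, -1.0]]
tool shift /100mm [-0.01  -0.016  0.567]
```

```bash
python3 -m crank '[[-0.01,-0.016,0.2,0,0,0,0.2],[-0.01,-0.016,0.4,0,0,0,0.2],[-0.01,-0.016,0.5,0,0,0,0.2],[-0.01,-0.016,0.567,0,0,0,0.2],[-0.01,-0.016,0.567,0,0,0,0.2],[-0.01,-0.016,0.567,0,0,0,0.2]]'>/dev/null
python3 -m crank '[[0,0,0,0,0,0,0.4],[0,0,0,0,0,0,0.5],[0,0,0,0,0,0,0.6],[0,0,0,0,0,0,0.65],[0,0,0,0,0,0,0.65],[0,0,0,0,0,0,0.65],[0,0,0,0,0,0,0.65]]'; python3 go.py 435.2 -161.6 340
```

```text
time_s: 11.9
eef_pos: [659.7, 3.2, 223.6]
ee_rot: [0.001, 0.0, 1.0, -0.0]
force: [-1.5, -0.0, 5.0]
grip_width: 0.492
grip_force: 40.6
t 11.9 pos [659.7   3.2 223.6] grip 0.492 40.6 F [-1.5 -0.   5. ] j [-0.17  0.78  1.24  0.    1.12 -1.74] 
R [[-1.0, 0.0, 0.002], [0.0, 1.0, -0.0], [-0.002, -0.0, -1.0]]
tool shift /100mm [ 2.243 -1.649 -1.167]
```

```bash
python3 -m crank '[[0,0,-0.1,0,0,0,0.65],[0,0,-0.3,0,0,0,0.65],[0,0,-0.5,0,0,0,0.65],[0,0,-0.75,0,0,0,0.65],[0,0,-1,0,0,0,0.65],[0,0,-1,0,0,0,0.65]]' >/dev/null
python3 -m crank '[[0.2,-0.15,-0.1,0,0,0,0.65],[0.4,-0.3,-0.16,0,0,0,0.65],[0.6,-0.45,-0.16,0,0,0,0.65],[0.8,-0.6,-0.16,0,0,0,0.65],[1,-0.74,-0.16,0,0,0,0.65]]' >/dev/null
python3 -m crank '[[0.2,-0.15,0,0,0,0,0.65],[0.4,-0.3,0,0,0,0,0.65],[0.6,-0.45,0,0,0,0,0.65],[0.8,-0.6,0,0,0,0,0.65],[1,-0.74,0,0,0,0,0.65]]' >/dev/null
python3 -m crank '[[0.1,-0.1,0,0,0,0,0.65],[0.24,-0.17,0,0,0,0,0.65],[0.24,-0.17,0,0,0,0,0.65],[0.24,-0.17,0,0,0,0,0.65]]' >/dev/null
python3 see.py 659,4,48; python3 go.py 435.2 -161.6 297.6
python3 - <<'E'
import cv2,numpy as np
p=np.load("pics/last.npy")[150:300,130:330];cv2.imwrite("pics/a5.png",cv2.resize(p,None,fx=4,fy=4,interpolation=2)[:,:,::-1])
E
```

```text
659,4,48 top 309 circ 659.6 7.9 54.9 z 47.6
659,4,48 side 316 circ 658.3 3.6 56.8 z 47.9
t 14.0 pos [ 436.  -161.4  338.4] grip 0.493 40.6 F [ 0.6 -0.4  0. ] j [-0.61  0.25  1.77  0.    1.13 -2.18] 
R [[-1.0, -0.0, 0.0], [-0.0, 1.0, 0.0], [-0.0, 0.0, -1.0]]
tool shift /100mm [ 0.008 -0.002  0.408]
```

View pics/a5.png

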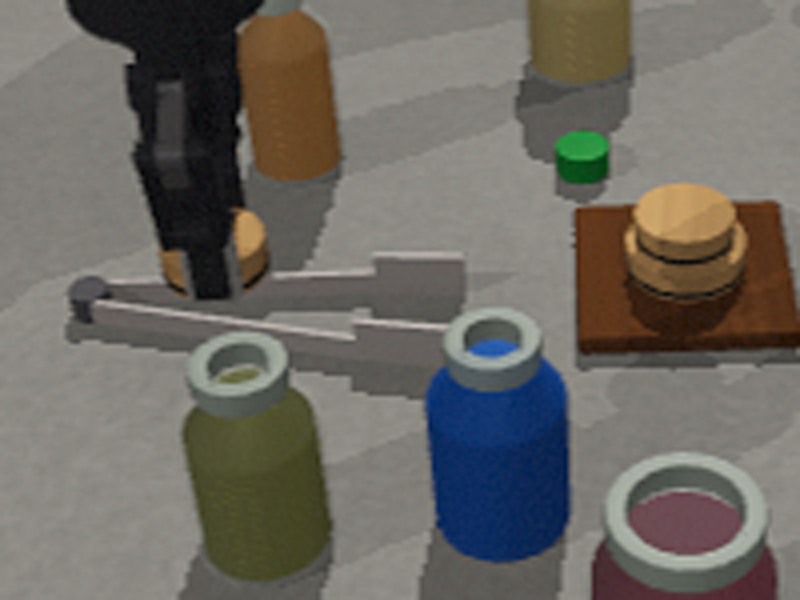

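The second lid is held level above the olive slim jar (rim at crop (238,370)), and the two larger lids are still on the board. Lower it.

```bash
python3 -m crank '[[0.004,0,0.1,0,0,0,0.65],[0.004,0,0.25,0,0,0,0.65],[0.004,0,0.35,0,0,0,0.65],[0.004,0,0.42,0,0,0,0.65],[0.004,0,0.46,0,0,0,0.65],[0.004,0,0.48,0,0,0,0.65],[0.004,0,0.495,0,0,0,0.65],[0.004,0,0.495,0,0,0,0.65],[0.004,0,0.495,0,0,0,0.65]]'|grep -E "pos|force"; for i in 1 2 3; do python3 -m crank '[[0,0,0.006,0,0,0,0.65],[0,0,0.006,0,0,0,0.65]]' | grep -E "pos|force"; done
```

```text
eef_pos: [435.1, -161.7, 289.3]
force: [-0.1, -0.4, 1.0]
grip_force: 40.6
eef_pos: [435.0, -161.7, 288.5]
force: [-0.0, -0.7, 0.3]
grip_force: 40.6
eef_pos: [435.0, -161.7, 287.8]
force: [1.2, -0.1, 0.7]
grip_force: 40.6
eef_pos: [435.1, -161.7, 287.6]
force: [-0.9, 0.6, 4.7]
grip_force: 41.1
```

```bash
python3 -m crank '[[0,0,0,0,0,0,0.55],[0,0,0,0,0,0,0.5],[0,0,0,0,0,0,0.4],[0,0,0,0,0,0,0.3],[0,0,0,0,0,0,0.2],[0,0,0,0,0,0,0.1],[0,0,0,0,0,0,0.1]]' >/dev/null
python3 -m crank '[[0,0,-0.1,0,0,0,0.1],[0,0,-0.3,0,0,0,0.1],[0,0,-0.5,0,0,0,0.1],[0,0,-0.5,0,0,0,0.1]]' >/dev/null
python3 -m crank '[[-0.3,0.3,0,0,0,0,0.1],[-0.6,0.6,0,0,0,0,0.1],[-1,0.8,0,0,0,0,0.1],[-1,0.8,0,0,0,0,0.1]]'>/dev/null
python3 see.py 435,-161.7,130 435,-161.7,112 443,149,143; python3 go.py 659.8 4.5 300
python3 - <<'E'
import cv2,numpy as np
p=np.load("pics/last.npy")[130:330,130:380];cv2.imwrite("pics/a6.png",cv2.resize(p,None,fx=3,fy=3,interpolation=2)[:,:,::-1])
E
```

```text
435,-161.7,130 top 242 circ 433.7 -159.1 43.4 z 129.6
435,-161.7,130 side 360 circ 432.0 -163.0 46.4 z 130.1
435,-161.7,112 top 16 circ 441.6 -157.0 42.2 z 111.9
435,-161.7,112 side 92 circ 435.6 -168.4 44.8 z 111.9
443,149,143 top 142 circ 444.0 149.4 32.2 z 142.8
443,149,143 side 91 circ 441.5 146.8 35.3 z 142.8
t 17.1 pos [535.2 -81.3 336.3] grip 0.902 0.0 F [0.7 0.1 0.5] j [-0.37  0.41  1.55 -0.    1.19 -1.94] 
R [[-1.0, -0.001, -0.002], [-0.001, 1.0, 0.0], [0.002, 0.0, -1.0]]
tool shift /100mm [-1.248  0.856  0.362]
```

View pics/a6.png

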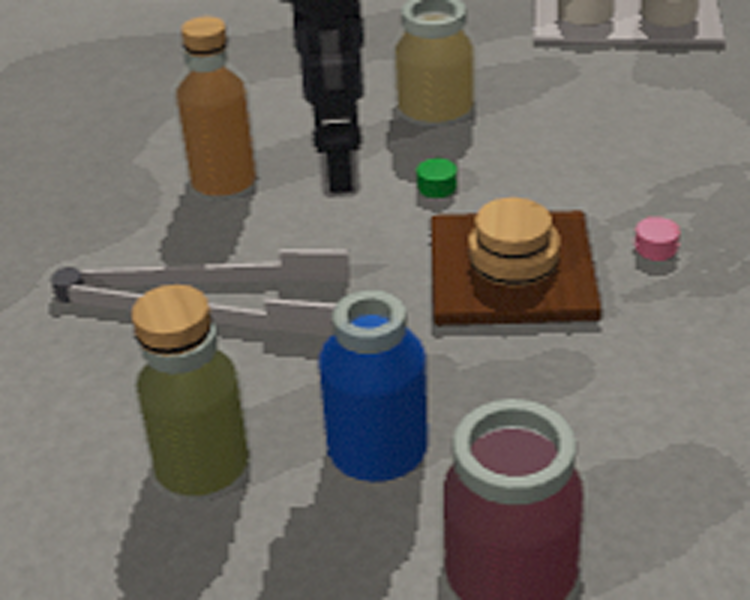

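Both placed lids sit flat: the bottle lid at crop (204,33) and the slim lid at (172,312), the latter about 2 mm off centre, which is within tolerance. Two lids remain at (513,240). Now the third.

```bash
python3 -m crank '[[-0.3,0.2,0,0,0,0,0.1],[-0.6,0.4,0,0,0,0,0.1],[-1,0.8,0,0,0,0,0.1],[-1,0.8,0,0,0,0,0.1]]'>/dev/null
python3 -m crank '[[-0.25,0.05,0.2,0,0,0,0.1],[-0.25,0.05,0.5,0,0,0,0.1],[-0.25,0.05,0.8,0,0,0,0.1],[-0.25,0.05,0.8,0,0,0,0.1],[-0.25,0.05,0.8,0,0,0,0.1]]'>/dev/null
python3 go.py 659.6 5 203.5
```

```text
t 18.0 pos [659.8   2.3 258.1] grip 0.898 0.0 F [-0.1 -0.7  0.5] j [-0.17  0.74  1.22 -0.    1.19 -1.74] 
R [[-1.0, 0.001, 0.0], [0.001, 1.0, -0.0], [-0.0, -0.0, -1.0]]
tool shift /100mm [0.002 0.027 0.546]
```

```bash
python3 -m crank '[[0,0.027,0.2,0,0,0,0.1],[0,0.027,0.4,0,0,0,0.1],[0,0.027,0.5,0,0,0,0.1],[0,0.027,0.546,0,0,0,0.1],[0,0.027,0.546,0,0,0,0.1],[0,0.027,0.546,0,0,0,0.1]]'>/dev/null
python3 -m crank '[[0,0,0,0,0,0,0.2],[0,0,0,0,0,0,0.3],[0,0,0,0,0,0,0.4],[0,0,0,0,0,0,0.5],[0,0,0,0,0,0,0.5],[0,0,0,0,0,0,0.5],[0,0,0,0,0,0,0.5]]'>/dev/null; python3 go.py
python3 -m crank '[[0,0,-0.1,0,0,0,0.5],[0,0,-0.3,0,0,0,0.5],[0,0,-0.5,0,0,0,0.5],[0,0,-0.75,0,0,0,0.5],[0,0,-1,0,0,0,0.5],[0,0,-1,0,0,0,0.5]]' >/dev/null; python3 go.py 626.5 242 290
```

```text
t 19.3 pos [660.3   5.9 203.4] grip 0.622 42.4 F [-1.3  0.7  5.4] j [-0.17  0.81  1.25  0.    1.08 -1.74] 
R [[-1.0, 0.0, 0.001], [0.0, 1.0, -0.0], [-0.001, -0.0, -1.0]]
t 19.9 pos [660.4   5.9 306.7] grip 0.62 42.1 F [ 0.2 -0.6 -0.4] j [-0.17  0.69  1.17 -0.    1.27 -1.74] 
R [[-1.0, 0.0, 0.006], [0.0, 1.0, -0.001], [-0.006, -0.001, -1.0]]
tool shift /100mm [0.341 2.361 0.163]
```

```bash
python3 -m crank '[[0.08,0.2,0,0,0,0,0.5],[0.16,0.4,0,0,0,0,0.5],[0.24,0.6,0,0,0,0,0.5],[0.34,0.8,0,0,0,0,0.5],[0.34,1,0,0,0,0,0.5]]'>/dev/null
python3 -m crank '[[0,0.2,0,0,0,0,0.5],[0,0.4,0,0,0,0,0.5],[0,0.6,0,0,0,0,0.5],[0,0.8,0,0,0,0,0.5],[0,1,0,0,0,0,0.5]]'>/dev/null
python3 -m crank '[[0,0.15,0,0,0,0,0.5],[0,0.3,0,0,0,0,0.5],[0,0.36,0,0,0,0,0.5],[0,0.36,0,0,0,0,0.5],[0,0.36,0,0,0,0,0.5]]'>/dev/null
python3 see.py 659,4,30 ; python3 go.py 627 242.2 269.5
python3 - <<'E'
import cv2,numpy as np
p=np.load("pics/last.npy")[80:260,200:400];cv2.imwrite("pics/a7.png",cv2.resize(p,None,fx=3,fy=3,interpolation=2)[:,:,::-1])
E
```

```text
659,4,30 top 431 circ 660.5 6.3 66.0 z 29.8
659,4,30 side 458 circ 658.6 2.0 68.1 z 29.8
t 21.5 pos [626.3 241.2 302.6] grip 0.623 42.1 F [ 0.3 -0.5 -0.2] j [ 0.19  0.72  1.13 -0.    1.29 -1.38] 
R [[-1.0, 0.001, -0.0], [0.001, 1.0, -0.0], [0.0, -0.0, -1.0]]
tool shift /100mm [-0.007  0.01   0.331]
```

View pics/a7.png

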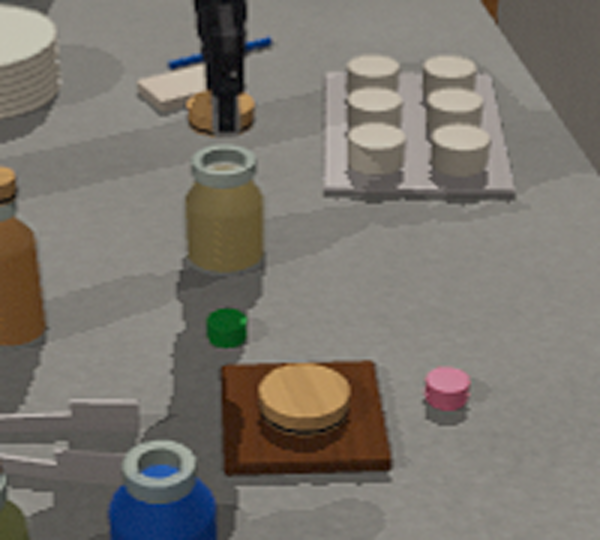

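The third lid is held at crop (221,112) above the yellow jar's rim (224,163), and only the largest lid is left on the board (304,400). Lower it.

```bash
python3 -m crank '[[-0.007,0.01,0.1,0,0,0,0.5],[-0.007,0.01,0.2,0,0,0,0.5],[-0.007,0.01,0.27,0,0,0,0.5],[-0.007,0.01,0.31,0,0,0,0.5],[-0.007,0.01,0.33,0,0,0,0.5],[-0.007,0.01,0.33,0,0,0,0.5],[-0.007,0.01,0.33,0,0,0,0.5]]'|grep -E "pos|force"; for i in 1 2 3; do python3 -m crank '[[0,0,0.006,0,0,0,0.5],[0,0,0.006,0,0,0,0.5]]' | grep -E "pos|force"; done
```

```text
eef_pos: [626.9, 243.0, 269.9]
force: [-0.5, -0.1, -0.5]
grip_force: 42.1
eef_pos: [626.8, 243.0, 269.2]
force: [-0.5, -0.7, -0.8]
grip_force: 42.1
eef_pos: [626.9, 242.9, 268.4]
force: [-0.4, 0.5, 0.2]
grip_force: 42.1
eef_pos: [626.9, 243.0, 268.4]
force: [-0.5, -0.5, 5.9]
grip_force: 42.5
```

```bash
python3 -m crank '[[0,0,0,0,0,0,0.45],[0,0,0,0,0,0,0.35],[0,0,0,0,0,0,0.25],[0,0,0,0,0,0,0.15],[0,0,0,0,0,0,0],[0,0,0,0,0,0,0],[0,0,0,0,0,0,0]]' >/dev/null
python3 -m crank '[[0,0,-0.1,0,0,0,0],[0,0,-0.3,0,0,0,0],[0,0,-0.5,0,0,0,0],[0,0,-0.5,0,0,0,0]]' >/dev/null
python3 -m crank '[[-0.1,-0.3,0,0,0,0,0],[-0.2,-0.6,0,0,0,0,0],[-0.34,-1,0,0,0,0,0],[-0.34,-1,0,0,0,0,0]]'>/dev/null
python3 -m crank '[[0,-0.4,0,0,0,0,0],[0,-0.8,0,0,0,0,0],[0,-1,0,0,0,0,0],[0,-1,0,0,0,0,0]]'>/dev/null
python3 see.py 626,242,113 435,-161.7,130; python3 go.py 660.3 4 230
python3 - <<'E'
import cv2,numpy as np
p=np.load("pics/last.npy")[80:260,150:350];cv2.imwrite("pics/a8.png",cv2.resize(p,None,fx=3,fy=3,interpolation=2)[:,:,::-1])
E
```

```text
626,242,113 top 349 circ 626.5 243.8 55.3 z 112.9
626,242,113 side 190 circ 625.8 241.4 58.2 z 112.5
435,-161.7,130 top 235 circ 433.5 -159.2 43.3 z 129.4
435,-161.7,130 side 372 circ 431.7 -163.1 46.9 z 130.0
t 24.8 pos [660.7  43.6 317.5] grip 1.002 0.0 F [0.  0.9 0.2] j [-0.11  0.69  1.15  0.    1.31 -1.68] 
R [[-1.0, 0.0, -0.001], [0.0, 1.0, 0.0], [0.001, 0.0, -1.0]]
tool shift /100mm [ 0.003 -0.396  0.874]
```

View pics/a8.png

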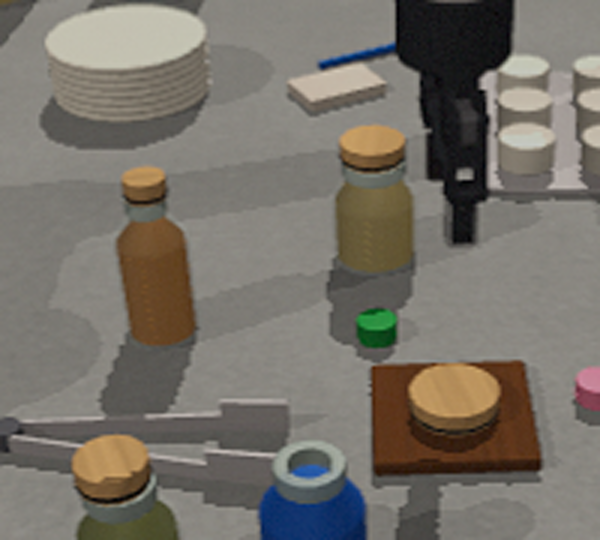

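The middle lid lies flat and centred at crop (372,146), and the two earlier lids are still in place. Now the last lid.

```bash
python3 -m crank '[[0,-0.2,0.1,0,0,0,0],[0,-0.396,0.3,0,0,0,0],[0,-0.396,0.6,0,0,0,0],[0,-0.396,0.85,0,0,0,0],[0,-0.396,0.85,0,0,0,0],[0,-0.396,0.85,0,0,0,0]]'>/dev/null; python3 -m crank '[[0,0,0.2,0,0,0,0],[0,0,0.4,0,0,0,0],[0,0,0.48,0,0,0,0],[0,0,0.48,0,0,0,0],[0,0,0.48,0,0,0,0]]'>/dev/null; python3 go.py 660.3 4 183.5
```

```text
t 25.9 pos [661.2   3.5 186.4] grip 0.996 0.0 F [-0.1  0.5  0.3] j [-0.17  0.83  1.26  0.    1.05 -1.74] 
R [[-1.0, -0.0, 0.002], [-0.0, 1.0, -0.0], [-0.002, -0.0, -1.0]]
tool shift /100mm [0.009 0.005 0.029]
```

```bash
python3 -m crank '[[0,0,0.029,0,0,0,0],[0,0,0.029,0,0,0,0.1],[0,0,0.029,0,0,0,0.2],[0,0,0.029,0,0,0,0.3],[0,0,0.029,0,0,0,0.4],[0,0,0.029,0,0,0,0.4],[0,0,0.029,0,0,0,0.4],[0,0,0.029,0,0,0,0.4]]'>/dev/null; python3 go.py
python3 -m crank '[[0,0,-0.1,0,0,0,0.4],[0,0,-0.3,0,0,0,0.4],[0,0,-0.5,0,0,0,0.4],[0,0,-0.75,0,0,0,0.4],[0,0,-1,0,0,0,0.4],[0,0,-1,0,0,0,0.4]]' >/dev/null
python3 -m crank '[[0,0,-0.2,0,0,0,0.4],[0,0,-0.3,0,0,0,0.4],[0,0,-0.3,0,0,0,0.4]]' >/dev/null; python3 go.py 617 -265.3 310
```

```text
t 26.7 pos [661.    3.3 182.7] grip 0.754 44.6 F [-0.3  0.1  6. ] j [-0.17  0.83  1.26 -0.    1.05 -1.74] 
R [[-1.0, 0.0, 0.001], [0.0, 1.0, -0.0], [-0.001, -0.0, -1.0]]
t 27.6 pos [660.9   3.4 312.9] grip 0.753 44.3 F [ 1.3  0.2 -0.6] j [-0.17  0.69  1.16  0.    1.29 -1.74] 
R [[-1.0, 0.0, 0.002], [0.0, 1.0, -0.0], [-0.002, -0.0, -1.0]]
tool shift /100mm [ 0.438 -2.687  0.029]
```

```bash
python3 -m crank '[[0.08,-0.2,0,0,0,0,0.4],[0.16,-0.4,0,0,0,0,0.4],[0.24,-0.6,0,0,0,0,0.4],[0.34,-0.8,0,0,0,0,0.4],[0.438,-1,0,0,0,0,0.4]]'>/dev/null
python3 -m crank '[[0,-0.2,0,0,0,0,0.4],[0,-0.4,0,0,0,0,0.4],[0,-0.6,0,0,0,0,0.4],[0,-0.8,0,0,0,0,0.4],[0,-1,0,0,0,0,0.4]]'>/dev/null
python3 -m crank '[[0,-0.2,0,0,0,0,0.4],[0,-0.4,0,0,0,0,0.4],[0,-0.6,0,0,0,0,0.4],[0,-0.68,0,0,0,0,0.4],[0,-0.68,0,0,0,0,0.4],[0,-0.68,0,0,0,0,0.4]]'>/dev/null
python3 see.py 626,242,113; python3 go.py 617 -265.3 277
python3 - <<'E'
import cv2,numpy as np
p=np.load("pics/last.npy")[150:350,150:400];cv2.imwrite("pics/a9.png",cv2.resize(p,None,fx=3,fy=3,interpolation=2)[:,:,::-1])
E
```

```text
626,242,113 top 363 circ 626.3 243.6 55.7 z 112.9
626,242,113 side 0
t 29.3 pos [ 617.1 -263.8  312. ] grip 0.751 44.3 F [-0.1  0.5 -0.1] j [-0.58  0.71  1.12  0.    1.31 -2.15] 
R [[-1.0, -0.001, -0.0], [-0.001, 1.0, 0.0], [0.0, 0.0, -1.0]]
tool shift /100mm [ 0.001 -0.015  0.35 ]
```

View pics/a9.png

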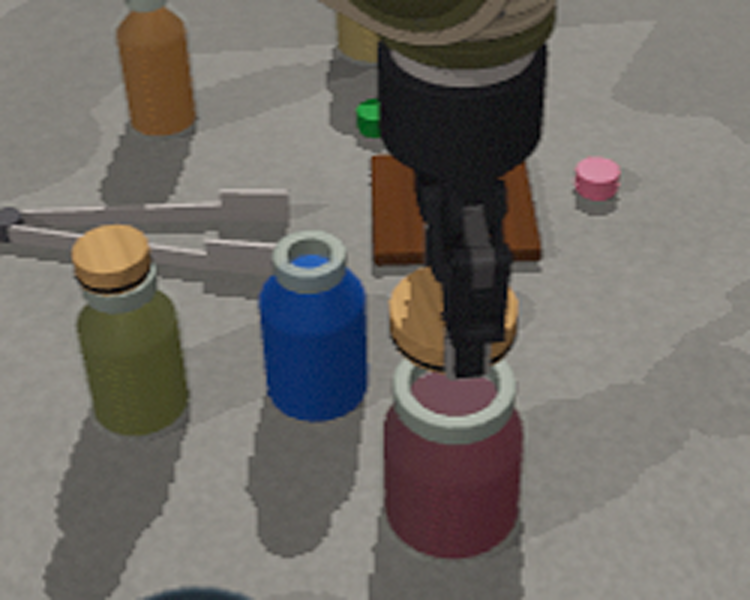

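The largest lid is held level above the wide jar: lid at crop (453,318), rim at (453,395). Lower it.

```bash
python3 -m crank '[[0,-0.015,0.1,0,0,0,0.4],[0,-0.015,0.2,0,0,0,0.4],[0,-0.015,0.28,0,0,0,0.4],[0,-0.015,0.33,0,0,0,0.4],[0,-0.015,0.35,0,0,0,0.4],[0,-0.015,0.35,0,0,0,0.4],[0,-0.015,0.35,0,0,0,0.4]]'|grep -E "pos|force"; for i in 1 2 3; do python3 -m crank '[[0,0,0.006,0,0,0,0.4],[0,0,0.006,0,0,0,0.4]]' | grep -E "pos|force"; done
```

```text
eef_pos: [617.0, -266.2, 277.2]
force: [0.8, -1.1, -0.2]
grip_force: 44.3
eef_pos: [616.9, -266.2, 276.5]
force: [-0.6, -0.5, 0.3]
grip_force: 44.3
eef_pos: [616.9, -266.1, 275.8]
force: [-0.0, 0.4, 1.0]
grip_force: 44.4
eef_pos: [616.9, -266.1, 275.8]
force: [-2.4, 0.2, 5.1]
grip_force: 44.8
```

```bash
python3 -m crank '[[0,0,0,0,0,0,0.25],[0,0,0,0,0,0,0.2],[0,0,0,0,0,0,0.1],[0,0,0,0,0,0,0],[0,0,0,0,0,0,0],[0,0,0,0,0,0,0],[0,0,0,0,0,0,0]]' >/dev/null
python3 -m crank '[[0,0,-0.1,0,0,0,0],[0,0,-0.3,0,0,0,0],[0,0,-0.6,0,0,0,0],[0,0,-0.9,0,0,0,0],[0,0,-0.9,0,0,0,0]]' >/dev/null
python3 -m crank '[[0,0.3,0,0,0,0,0],[0,0.6,0,0,0,0,0],[0,1,0,0,0,0,0],[0,1,0,0,0,0,0]]'>/dev/null
python3 -m crank '[[0.3,0.2,0,0,0,0,0],[0.6,0.3,0,0,0,0,0],[1,0.4,0,0,0,0,0],[1,0.4,0,0,0,0,0],[1,0.4,0,0,0,0,0],[1,0.4,0,0,0,0,0]]'>/dev/null
python3 see.py 617,-265,123 626,242,113 435,-161.7,130 443,149,143; python3 go.py
python3 - <<'E'
import cv2,numpy as np
p=np.load("pics/last.npy");cv2.imwrite("pics/a10.png",p[:,:,::-1])
E
```

```text
617,-265,123 top 504 circ 616.2 -263.4 65.8 z 122.3
617,-265,123 side 1015 circ 615.2 -267.9 68.1 z 123.0
626,242,113 top 366 circ 625.9 244.0 55.5 z 112.9
626,242,113 side 186 circ 624.6 240.7 57.2 z 112.8
435,-161.7,130 top 114 circ 432.3 -150.2 35.4 z 130.1
435,-161.7,130 side 364 circ 431.8 -163.3 46.2 z 130.0
443,149,143 top 140 circ 444.3 149.5 32.8 z 142.8
443,149,143 side 89 circ 439.9 146.9 34.5 z 142.6
t 32.9 pos [ 517.7 -126.6  365.1] grip 0.999 0.0 F [ 0.4 -0.5  0.6] j [-0.46  0.36  1.53  0.    1.24 -2.03] 
R [[-1.0, 0.0, 0.001], [0.0, 1.0, -0.0], [-0.001, -0.0, -1.0]]
```

View pics/a10.png

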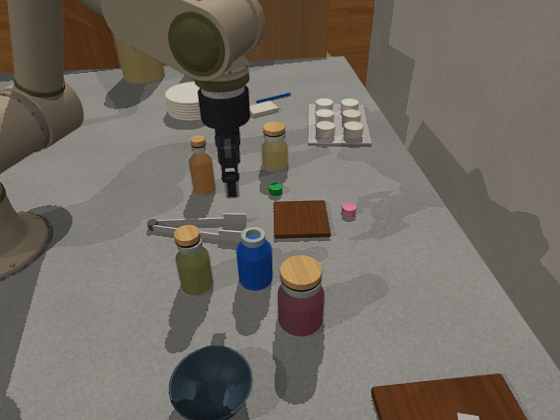

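All four lids lie flat on their own jars, at pixels (198,141), (187,236), (274,129) and (301,272). The bowl and tongs haven't moved, and the arm is clear with the gripper open.

```bash
python3 -c "
from rig import ticket
print(ticket.finish_job())"
```

```text
the job is handed in; nothing more can be done
None
```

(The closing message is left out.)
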